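Pack and close the hose-fitting service kit

TASK

Pack the service kit for the road: slide the case's cover open, lay every brass valve flat in the compartment under it (side by side, none on top of another), and slide the cover fully shut over them. Lay every green tube-clamp block flat in the open drawer and push the drawer fully home. Leave the other things on the bench where they are.

Things in the scene. Friction and masses are not known exactly. Their poses are not given: they have to be found in the camera images.
- case: blue metal service-kit case fixed to the bench, 200 (x) x 336 (y) x 70 mm high; origin at the centre of its underside; its front (-x) faces the robot. Its right part (-y) is an open-topped compartment, its left part (+y) a bay with a flat roof (58 mm high) that holds the drawer. 6 mm walls; two 10 mm high, 6 to 10 mm wide guide rails run along the front and back top edges, the cover between them
- compartment_floor (a point): centre of the compartment's inner floor (12 mm above the bench), axes as the case; the compartment is 188 (x) x 156 (y) mm inside, its front and back walls end 56 mm above this floor, its right wall and the dividing wall 46 mm above it; the cover's underside runs 47 mm above this floor
- cover (a joint): flat aluminium sliding cover, 186 x 160 x 5 mm: 0 = fully shut over the compartment, grows (m) as it slides along the case's +y over the roof of the drawer bay, 0.156 = fully open
- cover_grip (a point): middle of the orange upright grip bar on the cover: 60 mm long along the case's x, 14 mm thick along y, 28 mm high; this point lies 14 mm below the bar's top and 15 mm above the cover's top face; moves with the cover
- drawer (a joint): the drawer on the case's left: 0 = fully home, grows (m) as it comes out along the case's -x, 0.125 at most
- drawer_pull (a point): centre of the front face of the drawer's black pull, a solid bar 60 mm wide (y) and 14 mm high standing 14 mm out of the grey front plate (166 mm wide, 8 mm thick, 42 mm high, from 13 to 55 mm above the bench); 43 mm above the bench; axes as the case; moves with the drawer
- drawer_load (a point): point on the drawer's inner floor (18 mm above the bench), midway across, 43 mm behind the inside of its front wall; the drawer is 170 (x) x 144 (y) mm inside with side walls 25 mm above this floor; only the part ahead of the case's front is open from above, and the bay's roof clears this floor by 36 mm; axes as the case; moves with the drawer
- valve1: brass inline check valve lying on its side: 36 mm cube body with a round 26 mm stub out of each of two facing ends, 76 mm long overall; origin at its centre (18 mm above what it lies on), x along its 76 mm length, the same on all four sides. May be absent
- valve2: brass inline check valve lying on its side: 36 mm cube body with a round 26 mm stub out of each of two facing ends, 76 mm long overall; origin at its centre (18 mm above what it lies on), x along its 76 mm length, the same on all four sides. May be absent
- valve3: brass inline check valve lying on its side: 36 mm cube body with a round 26 mm stub out of each of two facing ends, 76 mm long overall; origin at its centre (18 mm above what it lies on), x along its 76 mm length, the same on all four sides. May be absent
- valve4: brass inline check valve lying on its side: 36 mm cube body with a round 26 mm stub out of each of two facing ends, 76 mm long overall; origin at its centre (18 mm above what it lies on), x along its 76 mm length, the same on all four sides. May be absent
- clamp1: green plastic tube-clamp block with a black seam, 60 x 34 x 34 mm; origin at its centre (17 mm above what it lies on), x along its 60 mm length. May be absent
- clamp2: green plastic tube-clamp block with a black seam, 60 x 34 x 34 mm; origin at its centre (17 mm above what it lies on), x along its 60 mm length. May be absent
- screwdriver: screwdriver lying on the bench in front of the case, origin under its middle, along x; bystander
- wrench: steel wrench lying on the bench, along x; bystander
- tape: black tape roll, 90 mm across, 30 mm high; bystander
- spray: spray can, 58 mm across, 170 mm high, standing; bystander
- flange: steel flange ring, 110 mm across, 18 mm high; bystander
Mind the look-alikes: they are no part of the job. Leave any red look-alike of the valve1 alone.

How it is judged:
By the outcome, as a careful person would: the job done as asked, in the order asked, and still so for the second after the job is handed in, with the robot touching nothing.
Of valve1, valve2, valve3, valve4 only 2 to 4 are there at a start; the rules pass over those that are not, and their reading is None.
Of clamp1, clamp2 only 1 to 2 are there at a start; the rules pass over those that are not, and their reading is None.
At some moment in a run one of valve1, valve2, valve3, valve4, clamp1, clamp2 may be knocked a few centimetres aside while the robot is not near it.
Once in a run the grip may slacken for a moment while it holds something.
It also fails if it takes over 192 s, if anything falls off the work surface, if the arm or the gripper's body presses on something with over 40 N, if the wrist force passes 120 N, or if a joint passes its speed limit or range.

ROBOT

A 6-joint arm with a two-finger parallel gripper is mounted at the origin on the work surface. World frame = base frame: x ahead of the robot, y to its left, z up, the work surface at z = 0. Lengths are in m, angles in rad, forces in N, time in s.
With the tool pointing down it reaches from about 0.4 to 0.825 m from the base axis. Payload 7 kg.
Tool frame: the origin (TCP) lies midway between the tips of the shut fingers; the grasp point (between the pads) lies 19 mm behind it (env.pinch_z is the distance from the TCP to the grasp point, in m); z points along the fingers, y is the line along which they close (so a half turn about z gives the same grasp; the last joint's range is limited). The gripper opens to 85 mm and grips with 20 to 120 N. Pads are 22 mm wide; open, the fingers measure 114 mm over their backs; the gripper's body (76 mm by 85 mm) begins 54 mm behind the grasp point. The pads swing forward as they close: fully open they stand 13 mm farther back than shut.
Start: joints at [-0.823, 0.359, 0.012, 0, -1.224, -0.288], TCP at [0.3, -0.605, 0.231] pointing down, gripper open.
Joint ranges: [-3.07, 3.07], [-1.43, 2.12], [-1.02, 1.25], [-3.03, 1.67], [-3.05, -0], [-3.03, 3.03]. Speed limits (rad/s): [2.39, 2.39, 3.01, 3.14, 3.14, 3.14].

INTERFACE

Orientations are given as [roll, pitch, yaw] about the fixed x, y, z axes, in that order (R = Rz(yaw) Ry(pitch) Rx(roll)).
In Python, from workcell import env, optics, finder gives the robot as it stands. Calls block until the motion is done:
- env.goto(position, orientation): joint-space move of the TCP to a pose.
- env.line_to(position, rate=0.15, frame=None, force_limit=None): straight line of the TCP; frame=None keeps the orientation; rate is the mean speed in m/s. With force_limit (N) it stops when the force on the tool has changed by that much, and returns True; else False.
- env.set_joints(angles): joint-space move.
- env.open_jaws() and env.close(grip_force=None): open the fingers fully, or close them until they stop; grip_force is the grip in N (None keeps the last).
- env.pause(seconds).
- env.inverse_kinematics(position, orientation): joint angles nearest the present ones, or None.
- optics.grab_frame(name): name is "side" or "top"; returns a dict with "image" (400x640x3 uint8, red, green, blue), "z_map" (400x640 float32, m along the optical axis (not along the pixel's ray), 0 where there is no reading), "K" (3x3 intrinsics, pixels), "rvec" (rotation vector, rad) and "tvec" (3), from world to camera coordinates, as OpenCV has them. Camera axes: x right, y down, z forward; pixel columns grow to the right and rows downward; lengths in m; the calibration is good to about 2 mm. A picture is of the moment at which its call begins.
A pose or a line that the arm cannot do raises env.PlanningError and nothing moves.
- env.hand_in(): hands the job in; it is judged then, once.
Trained networks look in the newest picture that a camera, given by its name, has taken for a name from the list of things; names that differ only in an ending like _2 or _b are one class to them, and where a whole thing is asked for, a point or a joint stands for the part that bears it (a point fixed in the world has none). Each returns a list of dicts, best first, with "score" (0 to 1); they miss things now and then, are a little off and sometimes report something else, mostly with a low value. They report only what shows in the picture. A call takes as long as a camera call. They do not tell look-alikes from the thing itself.
- finder.find_in(label, camera): "bbox" ([left, top, right, bottom] as shares, 0 to 1, of the picture: columns of its width, rows of its height, round what is visible of it).
- finder.trace(label, camera): "mask" (400x640 bool, what is visible of it) and "bbox" ([left, top, right, bottom] as shares, 0 to 1, of the picture: columns of its width, rows of its height, round what is visible of it).
- finder.place_of(label, camera): "xy" ([column, row] as shares, 0 to 1, of the picture: columns of its width, rows of its height: a listed point, or the origin of a listed thing).
Readings, each from a call of its own:
- env.current_t(): time.
- env.current_q(): joint angles.
- env.current_qd(): joint speeds.
- env.current_effort(): joint torques, N m.
- env.current_position(): TCP position.
- env.current_orientation(): TCP orientation.
- env.current_force(): force on the tool from outside, world axes, zero at the start.
- env.current_ft_torque(): the same for the moment, N m.
- env.current_grip_width(): finger opening in m.
- env.current_grasp_force(): force on a finger pad.
Only numpy, scipy, OpenCV 4.12 (cv2) and the standard library are available. Lean on these libraries where they do the work, as an engineer would, in place of code of your own. Each camera call takes 0.05 s, during which the arm holds its last target. There are 200 camera calls.

## Working session

There is one attempt and no reset: what is moved stays moved. The work goes in short steps, each a Python script; the robot and the scene stay as the last script left them, time stands still between calls to the robot, and variables do not carry over. Pictures are saved under pics/ and viewed, at most 14 in all, crops included, and the job is handed in when it is done.

```bash
ls; mkdir -p pics; python3 - <<'E'
from workcell import env,optics,finder
import cv2
for n in("side","top"):
    f=optics.grab_frame(n);cv2.imwrite(f"pics/{n}0.png",f["image"][...,::-1]);print(n,f["K"].tolist(),f["rvec"],f["tvec"])
    print((f["z_map"]>0).mean())
print(env.current_t())
E
```

```text
pics
side [[520.1890746812467, 0.0, 324.2921464653111], [0.0, 520.1890746812467, 209.89518588345436], [0.0, 0.0, 1.0]] [ 2.09878788 -0.3875517   0.197399  ] [-0.45096238  0.16732499  1.53245584]
0.99616015625
top [[405.37628952321256, 0.0, 326.14772374205637], [0.0, 405.37628952321256, 208.6951761137007], [0.0, 0.0, 1.0]] [ 2.16740509 -2.15469009  0.11978098] [0.02405702 0.49458524 1.14347486]
0.996015625
0.1
```

View pics/top0.png

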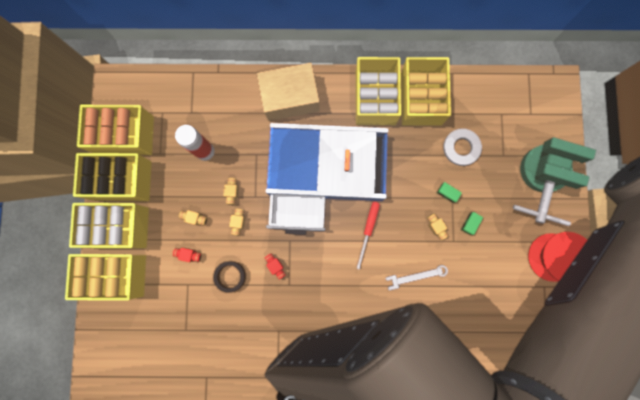

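View pics/side0.png

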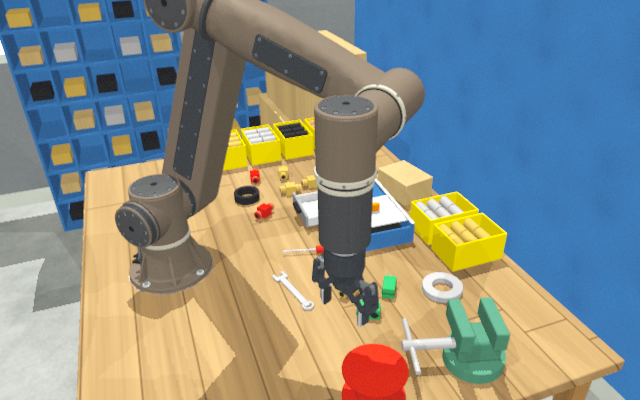

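The top view shows four brass valves at px (231,190), (194,217), (236,222) and (438,227), and green clamps at (450,192) and (473,223). Red look-alikes are at (187,255) and (276,266). The case is around (327,160) with its drawer open toward the robot and the cover grip at (347,160). The side view confirms this, with the gripper hovering near the clamps.

```bash
cat > h.py <<'E'
from workcell import env,optics,finder
import numpy as np,cv2
def cam(n):
    f=optics.grab_frame(n);f["R"]=cv2.Rodrigues(np.array(f["rvec"],float))[0];f["t"]=np.array(f["tvec"],float)
    z=f["z_map"].astype(float);v,u=np.mgrid[:400,:640];K=f["K"]
    P=np.stack([(u-K[0,2])/K[0,0]*z,(v-K[1,2])/K[1,1]*z,z],-1)
    f["P"]=(P-f["t"])@f["R"];f["P"][z==0]=np.nan;return f
def ray(f,u,v):
    d=f["R"].T@np.array([(u-f["K"][0,2])/f["K"][0,0],(v-f["K"][1,2])/f["K"][1,1],1]);return -f["R"].T@f["t"],d
def onplane(f,u,v,z):
    c,d=ray(f,u,v);return (c+d*(z-c[2])/d[2])
def color(f,m):return f["image"][m].mean(0).round()
def box(P,lo,hi=9):
    q=P[(P[:,2]>lo)&(P[:,2]<hi)]
    if len(q)<8:return None
    (c,s,a)=cv2.minAreaRect((q[:,:2]*1000).astype(np.float32))
    a=a if s[0]>=s[1] else a+90
    return np.round(c,1),np.round(sorted(s),1),round((a+90)%180-90,1),round(np.percentile(q[:,2],90)*1000,1)
def objs(f,cam_,label,lo=.022):
    out=[]
    for d in finder.trace(label,cam_):
        m=d["mask"];out.append((round(d["score"],2),color(f,m),box(f["P"][m],lo),m.sum()))
    return out
E
python3 - <<'E'
from h import *
T=cam("top")
for l in("valve1","clamp1"):
    for o in objs(T,"top",l):print(l,*o)
for l in("cover_grip","drawer_pull","drawer_load","compartment_floor","case"):
    for d in finder.place_of(l,"top")[:2]:
        u,v=d["xy"][0]*640,d["xy"][1]*400;print(l,round(d["score"],2),round(u),round(v),T["P"][int(v),int(u)].round(4))
for l in("case","cover","drawer"):
    for d in finder.trace(l,"top")[:2]:
        q=T["P"][d["mask"]];print(l,round(d["score"],2),box(q,.03),[box(q,a,a+.006) for a in (.052,.058,.066)])
S=cam("side")
for l in("valve1","clamp1"):
    for o in objs(S,"side",l):print("side",l,*o)
for l in("cover_grip","drawer_pull","drawer_load"):
    for d in finder.place_of(l,"side")[:2]:
        u,v=d["xy"][0]*640,d["xy"][1]*400;print(l,round(d["score"],2),round(u),round(v),S["P"][int(v),int(u)].round(4))
np.savez("t0.npz",P=T["P"],im=T["image"],SP=S["P"],sim=S["image"])
E
```

```text
valve1 0.78 [220. 178. 109.] (array([ 446.3, -295.7]), array([36.2, 76.8]), 29.5, np.float64(36.8)) 327
valve1 0.76 [220. 184. 113.] (array([455.9, 282.5]), array([32.3, 72.2]), -4.6, np.float64(36.3)) 259
valve1 0.74 [214.  85.  74.] (array([329.8, 172.5]), array([35.2, 75.6]), 34.4, np.float64(36.2)) 301
valve1 0.67 [216. 178. 109.] (array([467.8, 414.2]), array([34.2, 77.2]), 73.8, np.float64(36.5)) 305
valve1 0.5 [209. 170. 106.] (array([546., 305.]), array([35.7, 74. ]), -1.8, np.float64(36.9)) 310
clamp1 0.74 [102. 171. 105.] (array([ 455.7, -394.4]), array([35.3, 59.5]), -28.8, np.float64(35.7)) 316
clamp1 0.55 [103. 173. 106.] (array([ 546.4, -331.4]), array([35.2, 59.9]), 56.7, np.float64(35.6)) 304
cover_grip 0.56 345 162 [ 0.6242 -0.0231  0.0634]
cover_grip 0.55 194 215 [0.476  0.4059 0.0365]
drawer_pull 0.64 292 233 [0.4227 0.1231 0.0458]
drawer_load 0.62 298 209 [0.4976 0.1094 0.0142]
case 0.62 327 166 [0.6121 0.028  0.0644]
case 0.72 (array([573.8,  26.8]), array([314.7, 336.5]), 87.3, np.float64(67.8)) [(array([571.5,  26.5]), array([303.1, 336.1]), 87.6, np.float64(57
[... 859 characters left out ...]
] (array([467.9, 416.7]), array([34.3, 90. ]), 83.3, np.float64(39.6)) 120
side valve1 0.62 [226. 195.  97.] (array([457.9, 280.2]), array([44.9, 66.8]), -31.0, np.float64(39.4)) 170
side valve1 0.5 [211.  62.  44.] (array([330.4, 170.3]), array([41.2, 79.4]), 28.0, np.float64(38.3)) 226
side valve1 0.44 [142. 119.  65.] (array([ 412.9, -314.1]), array([ 5.9, 22.9]), -52.1, np.float64(28.8)) 51
side clamp1 0.59 [ 74. 203. 118.] (array([ 545.9, -331.7]), array([34.6, 67.2]), 57.5, np.float64(37.6)) 280
cover_grip 0.93 367 207 [ 0.3189 -0.6462  0.5034]
drawer_pull 0.86 295 208 [0.4363 0.1776 0.0056]
drawer_pull 0.26 282 173 [0.4562 0.3837 0.0374]
drawer_load 0.78 314 210 [0.4842 0.1151 0.0185]
```

```bash
python3 - <<'E'
import numpy as np,cv2
d=np.load("t0.npz");P=d["P"].reshape(-1,3);im=d["im"].reshape(-1,3).astype(int)
th=np.radians(-2.5);R=np.array([[np.cos(th),-np.sin(th)],[np.sin(th),np.cos(th)]])
c=np.array([.6295,.0245])
q=(P[:,:2]-c)@R   # case coords
z=P[:,2]
# per-x median z at strips
def prof(mask,ax,lo,hi,st=.004):
    for a in np.arange(lo,hi,st):
        m=mask&(q[:,ax]>=a)&(q[:,ax]<a+st)
        if m.sum():print(int(a*1000),(np.percentile(z[m],[10,50,90])*1000).round().astype(int),m.sum(),im[m].mean(0).astype(int))
print("x prof drawer pull strip");prof(abs(q[:,1]-.081)<.02,0,-.225,-.08)
print("x prof off-pull");prof(abs(q[:,1]-.13)<.015,0,-.21,-.16)
print("rail back");prof(abs(q[:,1]-.12)<.04,0,.08,.11)
print("y prof");prof(abs(q[:,0]-.05)<.03,1,-.18,-.08)
print("y left");prof(abs(q[:,0]-.03)<.05,1,.02,.06);prof(abs(q[:,0]-.03)<.05,1,.15,.185)
g=(z>.075)&(z<.1)&(abs(q[:,0])<.06)&(abs(q[:,1])<.17)
print(q[g].min(0),q[g].max(0),q[g].mean(0),np.percentile(z[g],90))
o=(im[:,0]>180)&(im[:,1]<150)&(im[:,2]<100)&(abs(q[:,0])<.08)&(abs(q[:,1])<.15);print(q[o].min(0),q[o].max(0),np.percentile(z[o],[10,50,90]))
# angle check: back outer & front rail line fits
for s in(1,-1):
    for e in (.05,):
        m=(z>.0665)&(z<.0735)&(abs(q[:,0]-s*.096)<.008)&(abs(q[:,1])<.165);print(np.polyfit(q[m,1],q[m,0],1),m.sum())
E
```

```text
x prof drawer pull strip
-225 [-6 -1  1] 16 [162 126  96]
-221 [-2  0  2] 17 [165 128  98]
-217 [-4 -1  1] 22 [142 111  87]
-213 [-4 46 49] 28 [95 80 72]
-209 [47 49 52] 23 [77 69 70]
-205 [46 48 51] 21 [84 78 79]
-200 [46 49 55] 21 [136 133 135]
-196 [52 55 57] 23 [182 179 183]
-192 [41 52 55] 14 [224 222 225]
-188 [40 42 45] 13 [243 242 244]
-184 [15 16 20] 14 [247 246 248]
-180 [13 17 20] 20 [247 246 247]
-176 [15 18 20] 21 [247 246 247]
-172 [15 17 19] 17 [247 246 247]
-168 [16 17 20] 21 [247 246 247]
-164 [13 17 19] 19 [247 246 247]
-160 [15 17 18] 16 [246 246 247]
-156 [13 17 19] 23 [244 243 245]
-152 [14 17 20] 15 [242 241 243]
-148 [14 17 21] 20 [242 241 243]
-144 [14 18 20] 19 [242 240 242]
-140 [14 16 18] 15 [242 240 243]
-136 [15 17 19] 20 [242 240 243]
-132 [13 17 19] 21 [241 240 242]
-128 [15 17 20] 16 [242 240 242]
-124 [15 17 20] 22 [242 241 243]
-120 [15 17 20] 19 [241 240 242]
-116 [15 17 20] 16 [242 241 243]
-112 [13 17 19] 19 [242 241 243]
-108 [14 17 19] 18 [237 236 238]
-104 [15 17 20] 16 [211 209 213]
-100 [15 55 71] 46 [194 193 199]
-96 [17 67 71] 29 [226 226 2
[... 1637 characters left out ...]
[ 90 122 187]
36 [55 56 60] 45 [ 89 122 186]
40 [54 57 60] 47 [ 90 122 188]
44 [55 57 60] 50 [ 89 121 186]
48 [54 57 59] 46 [ 89 122 187]
52 [55 57 59] 48 [ 89 121 187]
56 [55 58 61] 47 [ 88 121 186]
150 [55 56 59] 49 [ 90 129 204]
154 [54 57 59] 49 [ 89 129 204]
158 [54 56 59] 46 [ 92 134 213]
162 [54 57 60] 46 [102 143 222]
166 [53 56 58] 21 [119 146 215]
174 [-3  1  3] 14 [136 142 191]
178 [-4 -2  1] 37 [154 136 149]
182 [-4 -1  2] 46 [173 135 108]
[-0.03088353 -0.06247449] [ 0.02778123 -0.04838955] [-0.00175041 -0.05516741] 0.09421648583250428
[-0.03033573 -0.05601098] [-0.02852012 -0.05342442] [0.08436398 0.0881077  0.09188919]
[-0.0018262   0.09448017] 368
[-0.0017991  -0.09541824] 380
```

```bash
cat >> h.py <<'E'
TH=np.radians(-2.4);C0=np.array([.6295,.0245]);RC=np.array([[np.cos(TH),-np.sin(TH)],[np.sin(TH),np.cos(TH)]])
def cw(x,y,z):return [*(C0+RC@np.array([x,y])),z]      # case -> world
def wc(p):return (np.asarray(p)[...,:2]-C0)@RC
def ori(phi,p):
    """tool down, fingers along world angle phi (rad); the half-turn choice with the smaller wrist angle"""
    best=None
    for k in(-1,0,1,2):
        o=[np.pi,0,(phi+np.pi/2+k*np.pi+np.pi)%(2*np.pi)-np.pi]
        j=env.inverse_kinematics(p,o)
        if j is not None and (best is None or abs(j[5])<best[0]-1e-3):best=(abs(j[5]),o)
    return best[1]
def st(msg=""):print(msg,"t",round(env.current_t(),1),"p",np.round(env.current_position(),4),"F",np.round(env.current_force(),1),"w",round(env.current_grip_width(),4))
E
python3 - <<'E'
from h import *
phi=TH+np.pi/2
p=cw(-.001,-.055,.15);o=ori(phi,p);env.goto(p,o);st()
print(env.line_to(cw(-.001,-.055,.073),rate=.1,force_limit=15));st("down")
env.close(40);st("grip")
print(env.line_to(cw(-.001,.066,.073),rate=.08,force_limit=40));st("slid")
print(env.line_to(cw(-.001,.074,.073),rate=.03,force_limit=25));st("slid2")
env.open_jaws();env.line_to(cw(-.001,.072,.16),rate=.2);st("up")
E
```

```text
t 3.3 p [ 0.6262 -0.0311  0.1501] F [-0.1 -0.   0.2] w 0.0855
False
down t 4.2 p [ 0.6267 -0.0304  0.0736] F [-0.7  0.3  0.4] w 0.0851
grip t 4.9 p [ 0.6263 -0.0304  0.0733] F [-0.5  1.3  3.8] w 0.0129
False
slid t 6.5 p [0.6313 0.0913 0.0733] F [-1.4  0.3  5.2] w 0.0131
True
slid2 t 6.8 p [0.6314 0.0949 0.0733] F [-0.8 -2.9  4.2] w 0.0133
up t 8.1 p [0.6315 0.0966 0.1606] F [ 0.3 -0.4  0.3] w 0.0855
```

```bash
python3 - <<'E'
from h import *
T=cam("top");cv2.imwrite("pics/top1.png",T["image"][...,::-1])
for o in objs(T,"top","valve1"):print("v",*o)
for o in objs(T,"top","clamp1"):print("c",*o)
P=T["P"].reshape(-1,3);q=wc(P);z=P[:,2]
for a in np.arange(-.02,.02,.003):
    m=(abs(q[:,0]-.07)<.02)&(q[:,1]>=a)&(q[:,1]<a+.003);print(int(a*1e3),(np.nanmedian(z[m])*1e3).round() if m.any() else None,end=" ")
E
```

```text
v 0.82 [239. 205. 128.] (array([ 446. , -296.3]), array([36.4, 76. ]), 31.0, np.float64(36.6)) 305
v 0.72 [239. 102.  91.] (array([330.1, 172.4]), array([35.3, 75.8]), 35.3, np.float64(36.5)) 299
v 0.66 [219. 212. 212.] None 347
v 0.52 [181. 145.  97.] (array([511.9, 244.8]), array([ 31. , 189.8]), 46.2, np.float64(35.5)) 92
c 0.65 [119. 196. 122.] (array([ 545.9, -331.3]), array([34. , 59.8]), 55.5, np.float64(35.7)) 300
c 0.53 [120. 191. 119.] (array([ 456.3, -393.9]), array([35.1, 59.8]), -28.7, np.float64(36.4)) 335
-20 11.0 -17 12.0 -14 12.0 -11 61.0 -8 63.0 -5 63.0 -2 63.0 0 62.0 3 63.0 6 65.0 9 62.0 12 64.0 15 63.0 18 65.0
```

View pics/top1.png

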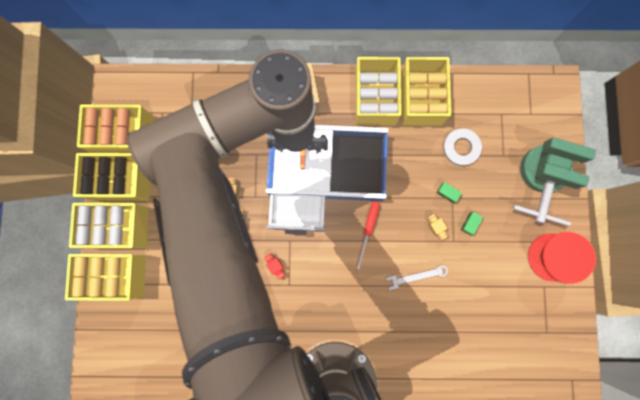

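The picture shows the cover fully open with the compartment clear at (357,165). The valve at (438,227) and clamps at (450,192) and (473,223) are unmoved. The arm hides the left-hand valves.

```bash
cat >> h.py <<'E'
HOME=[-0.823,0.359,0.012,0,-1.224,-0.288]
def look(home=True,labels=("valve1","clamp1")):
    """valves/clamps (not red) as (x,y,phi) from the top camera"""
    if home: env.set_joints(HOME)
    T=cam("top");r={}
    for l in labels:
        r[l]=[]
        for s,c,b,n in objs(T,"top",l):
            if b is None or abs(b[1][1]-(76 if l[0]=='v' else 60))>7 or abs(b[1][0]-35)>6:continue
            if l[0]=='v' and c[1]<.65*c[0]:continue
            if l[0]=='c' and c[1]<1.2*c[0]:continue
            r[l].append((b[0][0]/1e3,b[0][1]/1e3,np.radians(b[2]),b[3]))
            print(l,round(s,2),*b)
    return r
def near(L,x,y,d=.07):
    L=[o for o in L if np.hypot(o[0]-x,o[1]-y)<d];return min(L,key=lambda o:np.hypot(o[0]-x,o[1]-y)) if L else None
def pick(o,cross,z,up=.14,force=80):
    x,y,a=o[:3];phi=a+(np.pi/2 if cross else 0)
    p=[x,y,.12];q=ori(phi,p);env.goto(p,q)
    hit=env.line_to([x,y,z],rate=.12,force_limit=12)
    if hit:
        st("HIT");env.line_to([x,y,.12],rate=.15);return False
    env.close(force);st("gripped");env.line_to([x,y,up],rate=.2);st("lifted");return True
def place(cx,cy,phi,z,up=.14,wmin=.03):
    p=cw(cx,cy,up);env.goto(p,ori(phi,p));st("over")
    if env.current_grip_width()<wmin:print("LOST");return False
    h=env.line_to(cw(cx,cy,z),rate=.1,force_limit=12);st("down hit=%s"%h)
    env.open_jaws();env.line_to(cw(cx,cy,up),rate=.2);return True
E
python3 - <<'E'
from h import *
r=look();o=near(r["valve1"],.546,.305)
if o and pick(o,True,.002): place(.024,-.084,TH,.0155)
st()
E
```

```text
valve1 0.89 [ 446.7 -294.4] [34.8 72.9] 28.3 37.2
valve1 0.79 [456.8 284.5] [35.8 75.8] -6.1 36.5
valve1 0.71 [546.7 305.8] [36.7 75.3] -3.1 36.1
valve1 0.51 [468.5 413.5] [35.3 76.1] 71.6 36.7
clamp1 0.81 [ 545.8 -328.9] [31.9 56.3] 56.3 36.3
clamp1 0.56 [ 457.  -394.1] [33.5 60.7] -30.9 36.1
gripped t 16.1 p [0.5471 0.3063 0.0027] F [-2.1  0.8  5.3] w 0.0351
lifted t 17.0 p [0.5456 0.305  0.1382] F [-0.5  0.2 -5.1] w 0.0353
over t 18.4 p [ 0.6499 -0.0596  0.1396] F [-0.   0.8 -4.4] w 0.0351
down hit=False t 19.8 p [ 0.6506 -0.0603  0.0163] F [ 0.5  0.2 -4. ] w 0.0351
 t 21.1 p [ 0.6491 -0.0604  0.1388] F [0.4 0.6 0.1] w 0.0855
```

```bash
python3 - <<'E'
from h import *
r=look();o=near(r["valve1"],.457,.284)
if o and pick(o,False,-.007): place(.070,-.084,TH+np.pi/2,.0065,wmin=.07)
st()
E
```

```text
valve1 0.89 [ 446.4 -295.2] [35.7 76.3] 25.5 36.8
valve1 0.84 [456.5 284.8] [35.9 75.1] -6.3 36.6
valve1 0.77 [649.6 -60.4] [35.5 73.2] -89.4 49.1
valve1 0.73 [468.3 413.9] [33.3 73.6] 79.0 36.7
clamp1 0.67 [ 430.7 -412.1] [36.5 58.9] -29.3 36.0
clamp1 0.63 [ 547.  -331.1] [34.9 59. ] 57.2 35.6
gripped t 28.2 p [ 0.457   0.2854 -0.0056] F [-1.6 -0.5  7.2] w 0.0749
lifted t 29.1 p [0.4557 0.2841 0.1388] F [-0.5 -0.8 -2.9] w 0.0747
over t 31.2 p [ 0.6957 -0.0618  0.1396] F [-1.3 -0.  -3.8] w 0.075
down hit=False t 32.6 p [ 0.6965 -0.0623  0.0072] F [ 0.8 -0.5 -4.4] w 0.0747
 t 33.7 p [ 0.6951 -0.0623  0.1388] F [-0.4  0.2 -0.1] w 0.0854
```

```bash
python3 - <<'E'
from h import *
r=look();o=near(r["valve1"],.468,.414)
if o and pick(o,False,-.007): place(-.022,-.084,TH+np.pi/2,.0065,wmin=.07)
st()
E
```

```text
valve1 0.86 [694.4 -62. ] [35.3 70.7] 88.6 48.9
valve1 0.79 [468.3 414.6] [35.3 76.5] 74.5 36.5
valve1 0.75 [649.7 -60.3] [35.8 73.1] 89.7 48.8
valve1 0.74 [ 446.2 -295.3] [36.4 76.5] 28.8 36.9
clamp1 0.6 [ 546.  -330.6] [34.  58.8] 58.0 35.5
clamp1 0.52 [ 431.  -411.5] [33.7 60. ] -28.3 36.1
gripped t 41.4 p [ 0.4688  0.4153 -0.0054] F [-1.3 -0.5  6.5] w 0.0746
lifted t 42.3 p [0.4676 0.4138 0.1386] F [-0.1 -0.1 -3.4] w 0.0749
over t 44.1 p [ 0.6042 -0.0577  0.1399] F [-0.1 -0.7 -3.4] w 0.0745
down hit=True t 45.4 p [ 0.6034 -0.0586  0.0066] F [-0.7  0.6  4.1] w 0.0744
 t 46.5 p [ 0.6032 -0.0585  0.1389] F [-0.6 -0.5 -0.3] w 0.0854
```

```bash
python3 - <<'E'
from h import *
r=look();o=near(r["valve1"],.446,-.295)
if o and pick(o,False,-.007): place(-.068,-.084,TH+np.pi/2,.0065,wmin=.07)
st()
look();cv2.imwrite("pics/top2.png",cv2.resize(optics.grab_frame("top")["image"][100:300,220:520,::-1],None,fx=2.5,fy=2.5))
E
```

```text
valve1 0.86 [693.8 -63.5] [35.5 73.5] -88.1 49.1
valve1 0.66 [ 446.2 -295.3] [35.5 74.7] 28.9 37.3
valve1 0.57 [601.6 -59. ] [35.6 75.8] -87.9 48.8
valve1 0.55 [649.2 -60.4] [35.9 72.9] -87.1 48.8
clamp1 0.85 [ 546. -331.] [34.7 60.1] 58.0 35.5
gripped t 51.7 p [ 0.4469 -0.2956 -0.0056] F [-1.6  1.8  6.6] w 0.075
lifted t 52.6 p [ 0.4452 -0.2948  0.1388] F [-1.  -0.1 -3.8] w 0.0749
over t 53.6 p [ 0.5574 -0.0569  0.1391] F [-0.4 -0.9 -3.6] w 0.0746
down hit=True t 54.9 p [ 0.5574 -0.0568  0.0065] F [-0.8  0.5  5. ] w 0.0746
 t 56.0 p [ 0.5572 -0.0566  0.1389] F [ 0.1 -1.1 -1.6] w 0.0855
valve1 0.75 [553.7 -57.5] [39.1 72.8] -89.9 49.5
valve1 0.67 [649.8 -60.5] [36.2 73.2] 90.0 48.5
valve1 0.59 [693.9 -63.4] [36.5 73.5] -89.4 48.9
valve1 0.51 [602.5 -59.1] [36.3 75.6] 86.7 48.9
clamp1 0.6 [ 431.7 -411.8] [35.1 60.6] -30.2 36.1
clamp1 0.51 [ 545.9 -331.2] [34.  59.8] 57.7 36.0
```

View pics/top2.png

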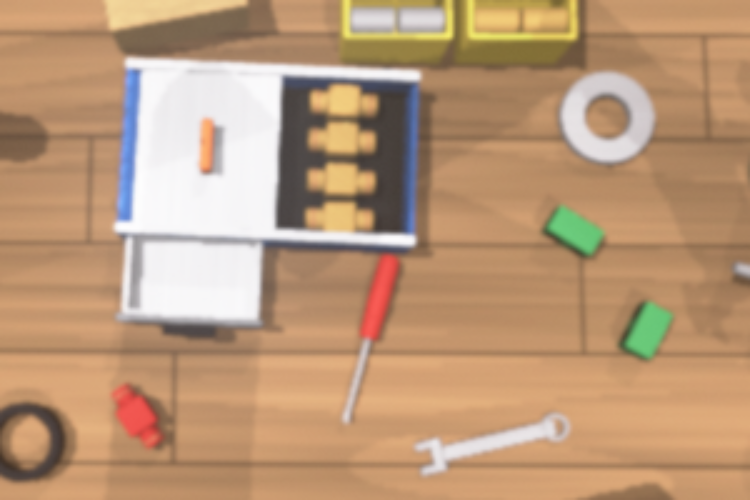

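All four valves lie flat, side by side in the compartment (crop px 345, 100 to 218), with tops at 49 mm, under the cover's underside at 59 mm. Next I shut the cover.

```bash
python3 - <<'E'
from h import *
p=cw(-.001,.071,.14);env.goto(p,ori(TH+np.pi/2,p))
print(env.line_to(cw(-.001,.071,.073),rate=.1,force_limit=15));st("down")
env.close(40);st("grip")
print(env.line_to(cw(-.001,-.078,.073),rate=.08,force_limit=40));st("slid")
print(env.line_to(cw(-.001,-.092,.073),rate=.03,force_limit=25));st("slid2")
env.open_jaws();env.line_to(cw(-.001,-.084,.14),rate=.2);st("up",)
print(wc(env.current_position()))
r=look()
T=cam("top");P=T["P"].reshape(-1,3);q=wc(P);z=P[:,2]
for a in np.arange(-.175,-.15,.003):
    m=(abs(q[:,0])<.06)&(q[:,1]>=a)&(q[:,1]<a+.003);print(int(a*1e3),(np.nanmedian(z[m])*1e3).round() if m.any() else None,end=" ")
g=(z>.08)&(z<.1)&(abs(q[:,0])<.05)&(abs(q[:,1])<.16);print(q[g].mean(0))
E
```

```text
False
down t 62.0 p [0.6319 0.0956 0.0735] F [ 1.5 -0.4  0.1] w 0.0853
grip t 62.6 p [0.6315 0.095  0.0734] F [-0.2 -3.5  3.2] w 0.0132
False
slid t 64.6 p [ 0.6254 -0.0531  0.0733] F [-1.8 -0.4  5.4] w 0.0131
True
slid2 t 65.0 p [ 0.6251 -0.061   0.0733] F [-1.4  3.6  4.8] w 0.0134
up t 66.2 p [ 0.6252 -0.0592  0.1409] F [-0.2 -0.6  0.5] w 0.0853
[-0.0007698  -0.08384659]
clamp1 0.81 [ 430.8 -410.7] [33.3 58.6] -29.8 36.0
clamp1 0.62 [ 546.5 -331.6] [35.3 60.1] 57.9 36.0
-175 None -172 None -168 59.0 -165 63.0 -162 64.0 -159 63.0 -156 63.0 -153 65.0 -150 64.0 [-0.00017539 -0.0859018 ]
```

Cover shut: its edge is at -166 mm and it travelled 156 mm. Clamps next.

```bash
python3 - <<'E'
from h import *
r=look(home=False);o=near(r["clamp1"],.546,-.331)
if o and pick(o,False,-.002): place(-.122,.081,TH+np.pi/2,.0175,wmin=.055)
st()
r=look();o=near(r["clamp1"],.431,-.411)
if o and near(r["clamp1"],*cw(-.122,.081,0)[:2],.03) and pick(o,False,-.002): place(-.163,.081,TH+np.pi/2,.0175,wmin=.055)
st();look()
E
```

```text
clamp1 0.78 [ 546.8 -330.8] [36.1 58.9] 59.5 35.6
clamp1 0.65 [ 431.2 -412. ] [35.5 60.2] -29.4 36.1
gripped t 71.8 p [ 0.5477 -0.3311 -0.0007] F [-1.   0.6  4.8] w 0.0587
lifted t 72.7 p [ 0.5459 -0.3304  0.1387] F [-0.3  0.2 -1.3] w 0.0591
over t 74.3 p [0.5112 0.1099 0.1399] F [-0.2  0.  -0.7] w 0.0586
down hit=True t 75.5 p [0.5109 0.1101 0.0173] F [ 0.2 -0.6  4.1] w 0.0594
 t 76.6 p [0.5102 0.1103 0.139 ] F [ 0.3 -0.6 -1. ] w 0.0856
clamp1 0.6 [ 431.5 -411.4] [33.8 60.9] -30.7 36.1
 t 79.5 p [ 0.3002 -0.6046  0.2311] F [ 0.1  0.2 -0.6] w 0.0854
clamp1 0.65 [509.8 108.6] [34.6 60.2] 85.7 53.3
clamp1 0.59 [ 431.4 -410.7] [33.6 58.9] -29.0 36.1
```

The network missed the placed clamp once, and a second look shows it flat in the drawer. I carry on with the second one.

```bash
python3 - <<'E'
from h import *
r=look(home=False);o=near(r["clamp1"],.431,-.411)
if o and pick(o,False,-.002): place(-.163,.081,TH+np.pi/2,.0175,wmin=.055)
st();look()
cv2.imwrite("pics/top3.png",cv2.resize(optics.grab_frame("top")["image"][100:300,150:450,::-1],None,fx=2.5,fy=2.5))
E
```

```text
clamp1 0.83 [ 431.4 -411.4] [33.1 60.2] -28.2 35.5
clamp1 0.69 [509.9 109. ] [34.5 60.6] 86.7 53.1
gripped t 82.5 p [ 0.432  -0.4117 -0.0009] F [-0.7  2.   5.2] w 0.0588
lifted t 83.4 p [ 0.4307 -0.4108  0.1388] F [ 0.  -0.3 -2. ] w 0.0587
over t 85.3 p [0.4702 0.1117 0.1399] F [ 0.8 -0.3 -1.1] w 0.0592
down hit=False t 86.7 p [0.4703 0.1124 0.0178] F [-0.   0.9 -1. ] w 0.0589
 t 87.8 p [0.4693 0.1119 0.1391] F [-0.3  0.2  0.1] w 0.0855
clamp1 0.62 [510.3 108.6] [35.1 59.8] 86.6 53.0
```

View pics/top3.png

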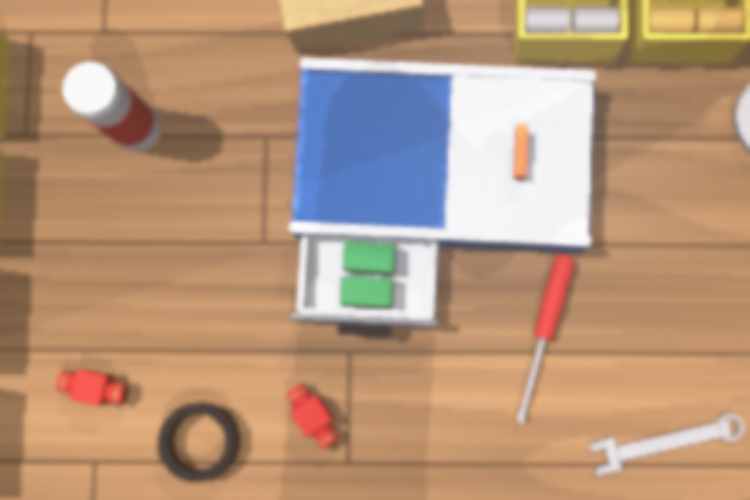

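Both clamps lie flat in the drawer (crop px 370,257 and 367,291) and the cover is shut. Next I push the drawer home.

```bash
python3 - <<'E'
from h import *
env.close(40)
p=cw(-.242,.081,.12);env.goto(p,ori(TH+np.pi/2,p))
env.line_to(cw(-.242,.081,.034),rate=.12,force_limit=12);st("down")
print(env.line_to(cw(-.16,.081,.034),rate=.06,force_limit=45));st()
print(env.line_to(cw(-.08,.081,.034),rate=.05,force_limit=40));st("push");print(wc(env.current_position()))
print(env.line_to(cw(-.06,.081,.034),rate=.03,force_limit=45));st("push2");print(wc(env.current_position()))
x=wc(env.current_position())[0]
env.line_to(cw(x-.04,.081,.034),rate=.15);env.line_to(cw(x-.04,.081,.14),rate=.2)
env.set_joints(HOME);T=cam("top");P=T["P"].reshape(-1,3);q=wc(P);z=P[:,2]
for a in np.arange(-.14,-.085,.004):
    m=(abs(q[:,1]-.081)<.02)&(q[:,0]>=a)&(q[:,0]<a+.004);print(int(a*1e3),(np.nanmedian(z[m])*1e3).round() if m.any() else None,end=" ")
cv2.imwrite("pics/top4.png",cv2.resize(T["image"][100:300,150:450,::-1],None,fx=2.5,fy=2.5));st()
S=cam("side");cv2.imwrite("pics/side4.png",S["image"][...,::-1])
E
```

```text
down t 94.9 p [0.3914 0.1157 0.0344] F [-1.1  0.2 -0.5] w -0.0
False
 t 96.4 p [0.4731 0.1123 0.0342] F [-0.6  0.2 -0.4] w 0.0002
True
push t 97.2 p [0.4991 0.1092 0.0324] F [-0.9 -0.3 -0.3] w -0.0
[-0.133839    0.07914863]
True
push2 t 97.9 p [0.4988 0.108  0.0315] F [ 0.6  0.  -0.1] w -0.0001
[-0.13403491  0.07792624]
-140 -1.0 -136 -1.0 -132 -1.0 -128 0.0 -124 23.0 -120 48.0 -115 48.0 -111 49.0 -107 53.0 -103 55.0 -99 67.0 -95 68.0 -91 70.0 -87 57.0  t 101.7 p [ 0.3004 -0.6044  0.2311] F [ 0.5 -0.1 -0.2] w -0.0004
```

View pics/top4.png

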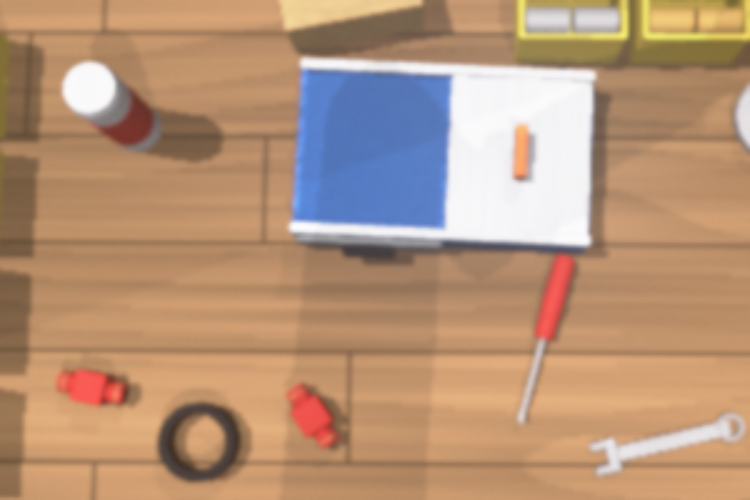

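The drawer's front plate is flush with the case (outer face at -108 mm, which is the case front plus the 8 mm plate). Both pushes stopped at the same spot, the cover is shut and the bystanders are untouched.

```bash
python3 -c "
from workcell import env
print(env.hand_in(),env.current_t())"
```

```text
the job is handed in; nothing more can be done
the job is handed in; nothing more can be done
```

The job is handed in, at about 102 s of the 192 s limit: all four valves lie flat under the fully shut cover, both clamps lie flat in the drawer pushed fully home, and the other things on the bench were left where they were.

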